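# Lock the sample chamber's bayonet lid and open its gas valve

## Robot

A 6-joint arm with a two-finger parallel gripper is mounted at the origin on the work surface. World frame = base frame: x ahead of the robot, y to its left, z up, the work surface at z = 0. Lengths are in m, angles in rad, forces in N, time in s.
With the tool pointing down it reaches from about 0.35 to 0.875 m from the base axis. Payload 4.2 kg.
Tool frame: the origin (TCP) lies at the very end of the fingers, on their centre line; the grasp point (between the pads) lies 19 mm behind it (r.pinch_z is the distance from the TCP to the grasp point, in m); z points along the fingers, y is the direction in which the jaws open and shut (so a half turn about z gives the same grasp; the last joint's range is limited). The gripper opens to 85 mm and grips with 20 to 120 N. Pads are 22 mm wide; open, the fingers measure 114 mm over their backs; the gripper's body (76 mm by 85 mm) begins 54 mm behind the grasp point. The pads swing forward as they close: fully open they stand 13 mm farther back than shut.
Start: joints at [-0.993, 0.385, 0.008, 0, -1.194, -0.259], TCP at [0.196, -0.593, 0.195] pointing down, gripper open.
Joint ranges: [-3.14, 3.14], [-1.21, 2.06], [-1.07, 1.41], [-3.16, 2.05], [-2.99, -0.16], [-3.1, 3.1]. Speed limits (rad/s): [2.79, 2.79, 3.14, 3.14, 3.14, 3.14].

## Interface

Orientations are given as [roll, pitch, yaw] about the fixed x, y, z axes, in that order (R = Rz(yaw) Ry(pitch) Rx(roll)).
In Python, from bench import status, cams, r gives the robot as it stands. The module is installed in compiled form; this text tells all that it offers.
- The arm moves only by the tool servo_tool, never from a script. Its argument "steps" is a list of rows, each an object with "slide": the shift along the tool's x, y, z in cm, a list of three; "rotation": the turn, a rotation vector about the tool's x, y, z in degrees, a list of three; "hand": the opening, from -1 (shut) to 1 (fully open). In form: [{"slide": [tx, ty, tz], "rotation": [ax, ay, az], "hand": hand}, ...]. A call has 1 to 5 rows; each row is the pose to reach, as a shift and turn from the pose commanded when the call began, along the tool's axes at that moment; what a row does not reach only later rows make up. A row lasts 1/12 s, in which the tool goes at most 41.7 mm and 7.16 degrees, less where a joint would pass 70% of its speed; a pose out of reach is approached as far as the arm can. A call with a gripper value outside its range is refused whole. The fingers move at their own pace and stop on an object; the grip force is fixed at half the most. Time passes only in rows, so rows that repeat a pose let the fingers close. It gives the time, the measured TCP pose, the force and the opening at its end, in the units of the state.
- status.get_obs(): the state, without advancing time (a new reading comes with each control period).
- cams.snapshot(name): name is "side" or "top"; returns (picture, depth): 400x640x3 uint8, red, green, blue; 400x640 float32, m along the optical axis (not along the pixel's ray), 0 where there is no reading.
- cams.get_calibration(name): a dict with "vfov" (degrees; the focal length in pixels is half the picture's height over the tangent of half this angle, whatever the lens; pixels are square), "cx", "cy" (the principal point, pixels), "R" (3x3) and "t" (3): a world point X has camera coordinates R X + t. Camera axes: x right, y down, z forward; pixel columns grow to the right and rows downward; lengths in m; the calibration is good to about 2 mm. A picture is of the moment at which its call begins. get_calibration takes no time and is no camera call.
- r.finish_job(): hands the job in, once; it reports no verdict.
The state is a dict: "time_s": time; "qpos": joint angles; "joint_vel": joint speeds; "tau": joint torques, N m; "tcp_pos": TCP position; "orientation": TCP orientation; "wrist_force": force on the tool from outside, world axes, zero at the start; "wrist_torque": the same for the moment, N m; "opening": finger opening in m.
Only numpy, scipy, OpenCV 4.12 (cv2) and the standard library are available. Lean on these libraries where they do the work, as an engineer would, in place of code of your own. Each camera call takes 0.05 s, during which the arm holds its last target.

## Task

The round lid lies loose on the sample chamber: turn it until its two lugs meet the notches and it drops in, press it down against the spring, and while pressing turn it clockwise (seen from above) as far as it goes, so that it stays locked. Then push the lever of the valve block all the way over to its other side and let go. Leave the other things on the bench where they are.

Things in the scene. Friction and masses are not known exactly. Their poses are not given: they have to be found in the camera images.
- chamber: Fixed round sample chamber: grey wall 144 mm across, rim 60 mm above the bench, inner diameter 118 mm, on a dark foot 160 mm across, 10 mm high. Origin: centre of its underside; z up; yaw -0.6 to 0.6. In it, 10 mm below the rim, lies a bright flange ring 8 mm thick, bore 94 mm, with two notches 34 mm wide, at the chamber's +x and -x.
- flange (a point): Centre of the flange ring's upper face, 50 mm above the bench. Below the flange an 11 mm high run for the lugs (floor 31 mm above the bench) leads from each notch clockwise only, seen from above, to a stop at about 65 degrees (1.14 rad); anticlockwise it is blocked.
- platen_top (a point): Top centre of the sprung round rubber platen in the chamber's middle, 68 mm across; unpressed 49 mm above the bench. It pushes the lid up with about 2 N at first and 0.5 N more per mm, 11 N at the bottom.
- lid: Loose round metal lid, 0.35 to 0.45 kg, 88 mm across, 30 mm high. Origin: centre of its underside; z up. Two lugs at its foot, along its x axis, stick out to 112 mm tip to tip (24 mm wide, 7 mm high). Alike after a half turn. At the start the lugs lie on the flange (origin 50 mm above the bench), 0.45 rad or more away from the notches; either way leads to one.
- lid_bar (a point): Top centre of the lid's black bar handle, 64 mm above the lid's underside. The bar runs along the lid's x axis, straight over the lugs: 84 mm long, 20 mm wide, 34 mm high, standing on the lid's flat top. With the lugs within about 0.08 rad of the notches the lid drops 3 to 6 mm by its weight.
- lid_foot (a point): Centre of the lid's underside, the lid's origin. Pressed with some 6 to 8 N in the notches it goes down to 31 mm above the bench; the lugs pass under the flange once it is below 35 mm, and are turned while pressing. Let go when turned to the stop, the spring holds it up against the flange, about 35 mm above the bench.
- valve: Fixed metal valve block, 86 x 56 mm and 40 mm high, with a lever. Origin: centre of its underside; x is the way the lever is to be pushed (from its start side to its other side), z up; yaw -0.5 to 0.5 rad.
- valve_lever (a joint): Angle of the valve's lever in rad: 0 leans 0.5 rad from upright towards the block's -x, 0.5 upright, 1.0 leans 0.5 rad to +x (end stop). Starts at 0 to 0.12, moves with slight friction (about 2 N at the ball), stays where left. Its hinge runs along the block's y axis, 50 mm above the bench over the block's centre.
- lever_ball (a point): Centre of the black ball, 26 mm across, at the end of the valve's lever (a steel rod 10 mm thick), 85 mm from the hinge; about 125 mm above the bench at the start.
- flask: Conical amber flask with stopper, 76 mm across, 125 mm high; bystander, origin at its foot. Leave it alone.
- volumetric: Small round glass flask with a long neck and stopper, 60 mm across, 138 mm high; bystander, origin at its foot. Leave it alone.
- reagent: White plastic bottle, 64 mm across, 130 mm high; bystander, origin at its foot. Leave it alone.
- dishes: Stack of three clear dishes, 88 mm across, 43 mm high; bystander, origin at its foot. Leave it alone.
- slide_box: Grey box 90 x 75 mm, 35 mm high; bystander, origin at its foot. Leave it alone.
- spatula: Flat steel spatula 160 mm long lying along its x axis between chamber and valve; bystander, origin at its foot. Leave it alone.
- beaker: Glass beaker, 72 mm across, 90 mm high; bystander, origin at its foot. Leave it alone.
Not all that is in view belongs to the job. What is shaped like the lid but purple is not meant.

How it is judged:
By the outcome, as a careful person would: the job done as asked, in the order asked, and still so for the second after the job is handed in, with the robot touching nothing.
It also fails if it takes over 61 s, if anything falls off the work surface, if the arm or the gripper's body presses on something with over 40 N, if the wrist force passes 120 N, or if a joint passes its speed limit or range.

## Working session

There is one attempt and no reset: what is moved stays moved. The work goes in short steps, Python scripts to look and compute and a tool call to move; the robot and the scene stay as the last step left them, time stands still between calls to the robot, and variables do not carry over. Pictures are saved under pics/ and viewed, and the job is handed in when it is done.

Besides the shell and the picture viewer there is one more tool, called after "Emit:" by a JSON object that holds its "api" and its "payload", one argument or row to a line. servo_tool: Moves the arm, as the interface text tells. Its arguments: {"type":"object","properties":{"steps":{"type":"array"}},"required":["steps"]}

```bash
mkdir -p pics; ls; python3 - <<'E'
from bench import status,cams,r
import cv2,numpy as np
np.set_printoptions(precision=4,suppress=True)
o=status.get_obs();print(o); print(r.pinch_z)
for n in("side","top"):
    im,d=cams.snapshot(n);c=cams.get_calibration(n);print(n,c)
    cv2.imwrite(f"pics/{n}0.png",im[:,:,::-1]);np.savez(f"{n}0.npz",im=im,d=d)
E
```

```text
pics
{'time_s': 0.0, 'qpos': array([-0.9934,  0.3856,  0.0066, -0.0005, -1.194 , -0.2586]), 'joint_vel': array([-0.0006,  0.0005,  0.0011,  0.0003,  0.0014, -0.0025]), 'tau': array([ -0.    , -39.2293,  18.8404,   4.1863,  -0.0046,   0.    ]), 'tcp_pos': array([ 0.1957, -0.5929,  0.1943]), 'orientation': array([ 3.1393, -0.0001, -2.823 ]), 'wrist_force': array([ 0.2565, -0.8408,  0.7549]), 'wrist_torque': array([0.0043, 0.0377, 0.003 ]), 'opening': 0.08522355203008904}
0.0187
side {'vfov': 50.10015381342971, 'cx': 311.0305619041146, 'cy': 205.76983152196868, 'R': array([[-0.7372, -0.6753,  0.0217],
       [-0.4133,  0.4254, -0.8051],
       [ 0.5345, -0.6025, -0.5927]]), 't': array([0.3913, 0.3224, 0.933 ])}
top {'vfov': 49.9473376457709, 'cx': 327.87474453542467, 'cy': 206.13204462052295, 'R': array([[ 0.0039, -1.    ,  0.0056],
       [-0.9946, -0.0045, -0.1038],
       [ 0.1038, -0.0051, -0.9946]]), 't': array([-0.0162,  0.5247,  1.3365])}
```

View pics/top0.png

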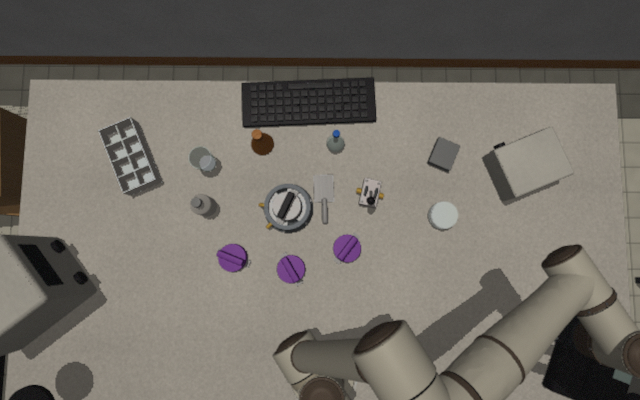

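View pics/side0.png

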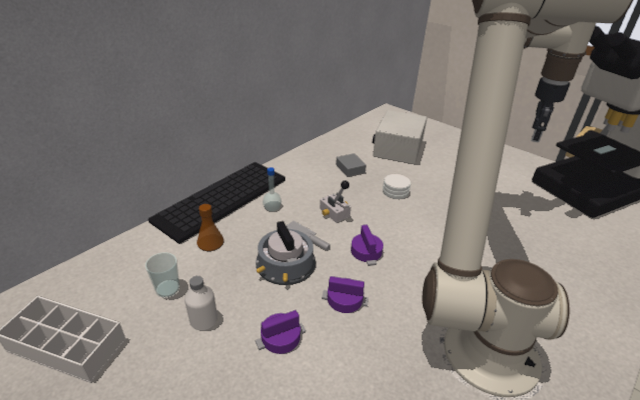

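```bash
cat > h.py <<'E'
import numpy as np,cv2
from bench import cams,status
np.set_printoptions(precision=4,suppress=True)
def f(c): return 200/np.tan(np.radians(c['vfov'])/2)
def unproj(n,u,v,d):
    c=cams.get_calibration(n);F=f(c)
    p=np.stack([(np.asarray(u)-c['cx'])/F*d,(np.asarray(v)-c['cy'])/F*d,np.asarray(d)*1.0],-1)
    return (p-c['t'])@c['R']
def proj(n,X):
    c=cams.get_calibration(n);p=np.atleast_2d(X)@c['R'].T+c['t']
    return np.stack([p[:,0]/p[:,2]*f(c)+c['cx'],p[:,1]/p[:,2]*f(c)+c['cy']],-1)
def onplane(n,u,v,z):
    c=cams.get_calibration(n);F=f(c)
    d=np.array([(u-c['cx'])/F,(v-c['cy'])/F,1])@c['R'];o=-c['t']@c['R']
    return o+d*(z-o[2])/d[2]
def cloud(n,d):
    v,u=np.mgrid[:400,:640];P=unproj(n,u,v,d);P[d==0]=np.nan;return P
def crop(n,im,x0,y0,w,h,s,name):
    cv2.imwrite("pics/"+name,cv2.resize(im[y0:y0+h,x0:x0+w,::-1],None,fx=s,fy=s,interpolation=cv2.INTER_CUBIC))
E
python3 - <<'E'
from h import *
a=np.load("top0.npz");s=np.load("side0.npz")
crop("t",a['im'],240,160,150,90,5,"t0z.png")
crop("s",s['im'],245,170,120,115,5,"s0z.png")
P=cloud("top",a['d'])
z=P[160:245,250:390,2]
print("bench z",np.nanmedian(P[150:180,380:420,2]))
# topmost near chamber
sub=P[185:232,262:315]; im=a['im'][185:232,262:315]
m=(sub[...,2]>0.105)&(sub[...,2]<.125); print(m.sum(), sub[m].mean(0))
q=sub[m][:,:2];w,v=np.linalg.eigh(np.cov(q.T));print(w**.5*12**.5,v[:,1],np.arctan2(v[1,1],v[0,1]))
m=(sub[...,2]>0.054)&(sub[...,2]<.066);print("rim",m.sum(),sub[m].mean(0))
m2=(sub[...,2]>0.075)&(sub[...,2]<.085);print("lidtop",m2.sum(),sub[m2].mean(0))
S=cloud("side",s['d'])
sub=S[215:285,250:325]
m=(sub[...,2]>0.107)&(sub[...,2]<.125); print("side bar",m.sum(), sub[m].mean(0))
q=sub[m][:,:2];w,v=np.linalg.eigh(np.cov(q.T));print(w**.5*12**.5,np.arctan2(v[1,1],v[0,1]))
# lever
for nm,C in (("top",P[175:212,355:388]),("side",S[175:225,318:355])):
    m=C[...,2]>0.112; print(nm,"ball",m.sum(),C[m].mean(0),C[m].max(0))
E
```

```text
bench z -0.0005572869423165982
196 [0.5191 0.1145 0.1131]
[0.0208 0.0823] [-0.9034  0.4288] 2.6984319624096114
rim 624 [0.5189 0.1151 0.0593]
lidtop 402 [0.5186 0.1141 0.0798]
side bar 200 [0.5164 0.1147 0.1149]
[0.0203 0.0871] 2.7126848579941494
top ball 60 [ 0.5307 -0.1368  0.1349] [ 0.5413 -0.1252  0.1427]
side ball 66 [ 0.5287 -0.137   0.1331] [ 0.543  -0.1283  0.1431]
```

View pics/t0z.png

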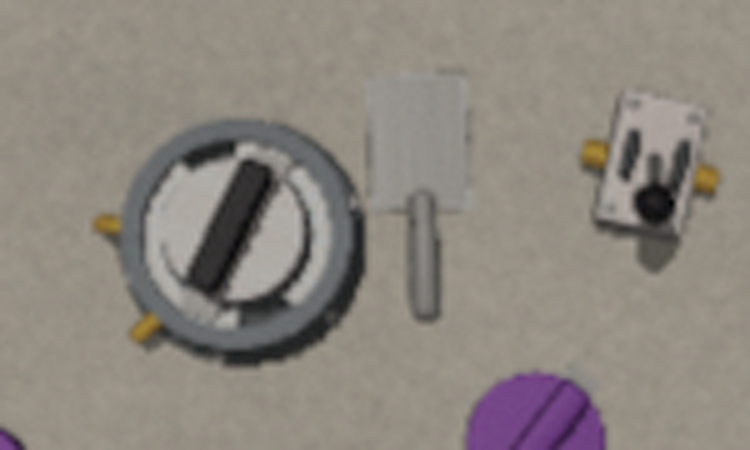

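View pics/s0z.png

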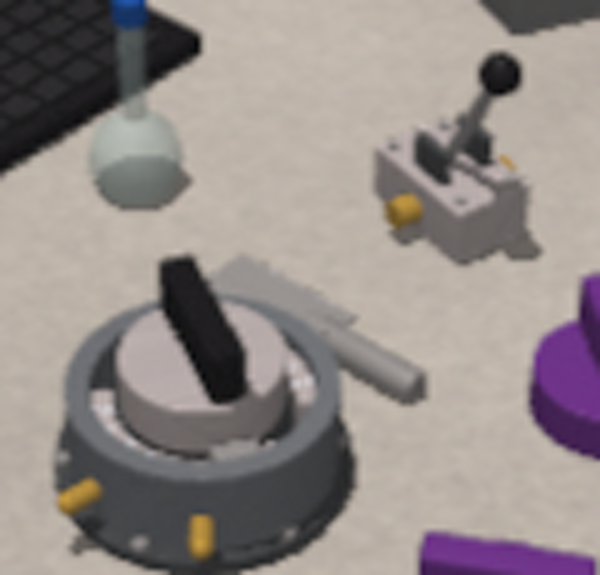

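```bash
python3 - <<'E'
from h import *
c0=np.array([0.5185,0.1145])
th=np.radians(np.arange(-180,180,4))
for n in("top","side"):
    a=np.load(n+"0.npz");g=cv2.cvtColor(a['im'],cv2.COLOR_RGB2GRAY)
    rows=[]
    for r_ in (.048,.050,.052,.054,.056):
        X=np.stack([c0[0]+r_*np.cos(th),c0[1]+r_*np.sin(th),0*th+.05],-1)
        p=proj(n,X).astype(np.float32)
        rows.append(cv2.remap(g,p[:,0].reshape(1,-1),p[:,1].reshape(1,-1),cv2.INTER_LINEAR)[0])
        if r_==.052:
            dd=cv2.remap(a['d'],p[:,0].reshape(1,-1),p[:,1].reshape(1,-1),cv2.INTER_NEAREST)[0]
            z=unproj(n,p[:,0],p[:,1],dd)[:,2]
    print(n)
    for i,t in enumerate(np.degrees(th)): print(int(round(t)),[int(x[i]) for x in rows],round(z[i]*1000), end=' ; ' if i%3<2 else '\n')
# polar unwrap
a=np.load("top0.npz")
th=np.radians(np.arange(-180,180,.5)); rr=np.arange(.03,.075,.0005)
T,R=np.meshgrid(th,rr)
X=np.stack([c0[0]+R*np.cos(T),c0[1]+R*np.sin(T),0*T+.05],-1).reshape(-1,3)
p=proj("top",X).astype(np.float32).reshape(*T.shape,2)
o=cv2.remap(a['im'],p[...,0],p[...,1],cv2.INTER_CUBIC)
b=np.load("side0.npz");p=proj("side",X).astype(np.float32).reshape(*T.shape,2)
o2=cv2.remap(b['im'],p[...,0],p[...,1],cv2.INTER_CUBIC)
cv2.imwrite("pics/polar.png",cv2.resize(np.vstack([o,o2])[:,:,::-1],(720,540)))
E
```

```text
top
-180 [140, 147, 143, 134, 124] 51 ; -176 [87, 88, 83, 87, 95] 34 ; -172 [61, 68, 70, 79, 95] 29
-168 [57, 70, 77, 83, 95] 32 ; -164 [53, 65, 75, 82, 93] 31 ; -160 [49, 60, 70, 81, 91] 32
-156 [43, 52, 66, 82, 94] 29 ; -152 [45, 54, 67, 81, 96] 28 ; -148 [42, 49, 62, 79, 94] 28
-144 [45, 39, 58, 72, 89] 28 ; -140 [102, 103, 98, 105, 100] 48 ; -136 [128, 153, 160, 149, 138] 55
-132 [144, 164, 171, 163, 149] 51 ; -128 [141, 167, 169, 164, 149] 48 ; -124 [127, 157, 168, 169, 153] 48
-120 [140, 162, 174, 170, 158] 50 ; -116 [129, 162, 169, 169, 157] 48 ; -112 [139, 160, 171, 170, 160] 51
-108 [121, 155, 167, 170, 162] 47 ; -104 [110, 153, 169, 171, 167] 50 ; -100 [128, 158, 172, 172, 161] 51
-96 [142, 162, 171, 171, 161] 52 ; -92 [129, 157, 170, 174, 166] 54 ; -88 [122, 151, 167, 172, 166] 46
-84 [124, 152, 167, 172, 166] 49 ; -80 [131, 157, 172, 172, 165] 55 ; -76 [121, 156, 172, 174, 169] 45
-72 [110, 152, 165, 173, 173] 49 ; -68 [111, 147, 167, 172, 171] 49 ; -64 [125, 152, 169, 173, 173] 49
-60 [119, 153, 171, 173, 170] 56 ; -56 [127, 148, 165, 173, 172] 49 ; -52 [106, 137, 164, 1
[... 4200 characters left out ...]
121, 115, 113, 112, 105] 65 ; 100 [124, 115, 113, 112, 106] 62 ; 104 [116, 112, 113, 108, 98] 63
108 [115, 113, 112, 109, 98] 62 ; 112 [115, 113, 113, 107, 93] 60 ; 116 [113, 114, 113, 103, 92] 804
120 [114, 114, 111, 106, 94] 62 ; 124 [114, 114, 109, 104, 90] 65 ; 128 [115, 113, 108, 100, 85] 64
132 [117, 114, 111, 102, 87] 60 ; 136 [117, 115, 114, 105, 89] 62 ; 140 [114, 114, 109, 100, 86] 62
144 [114, 114, 108, 100, 87] 60 ; 148 [114, 114, 109, 102, 90] 63 ; 152 [114, 114, 115, 103, 90] 61
156 [116, 115, 113, 107, 90] 62 ; 160 [116, 115, 112, 104, 92] 60 ; 164 [116, 114, 114, 109, 95] 64
168 [116, 114, 113, 110, 101] 62 ; 172 [117, 114, 114, 113, 104] 64 ; 176 [120, 117, 115, 114, 111] 63
```

View pics/polar.png

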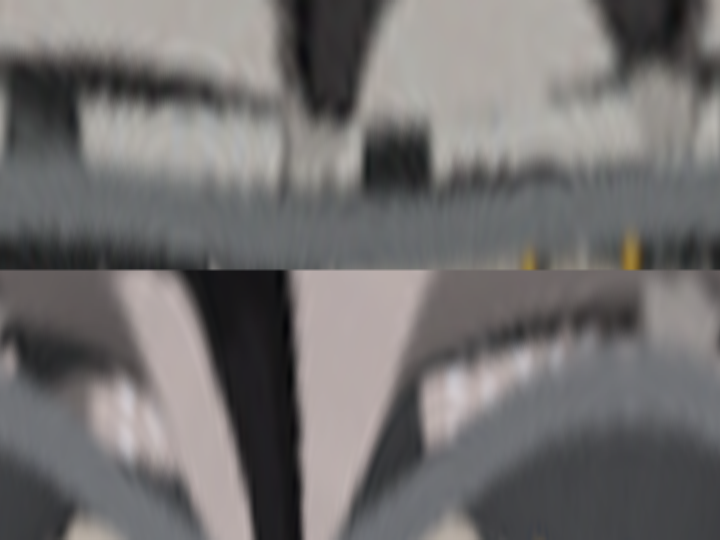

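The top view shows the lid with its black bar at about (288,206), and dark notch patches at (282,191) and (293,222). The valve ball is at (371,200). The bar yaw measures about -0.436 rad, the notches about +0.34 rad, and the lid centre about (0.518, 0.1145). So the lid turns +44.5° to drop in, then 65° clockwise to lock.

```bash
cat > g.py <<'E'
import sys
from h import *
from scipy.spatial.transform import Rotation as R
o=status.get_obs()
x,y,z,yaw=map(float,sys.argv[1:5])
R0=R.from_euler('xyz',o['orientation']);Rt=R.from_euler('xyz',[np.pi,0,yaw])
print("t",o['time_s'],"q",o['qpos'],"tcp",o['tcp_pos'],o['orientation'],"F",o['wrist_force'])
print("slide cm",R0.inv().apply(np.array([x,y,z])-o['tcp_pos'])*100,"rot deg",(R0.inv()*Rt).as_rotvec(degrees=True))
E
python3 g.py .518 .1145 .195 -0.436
```

```text
t 0.1 q [-0.9934  0.3855  0.0068 -0.0004 -1.194  -0.2586] tcp [ 0.1957 -0.5929  0.1944] [ 3.1396 -0.0001 -2.823 ] F [-0.2223  1.0097 -0.335 ]
slide cm [-52.7685  57.0877   0.0501] rot deg [   0.0595    0.1319 -136.7636]
```

Emit:
{"api": "servo_tool", "payload": {
  "steps": [
    {"slide": [-52.8, 57.1, 0], "rotation": [0, 0.1, -136.8], "hand": 1},
    {"slide": [-52.8, 57.1, 0], "rotation": [0, 0.1, -136.8], "hand": 1},
    {"slide": [-52.8, 57.1, 0], "rotation": [0, 0.1, -136.8], "hand": 1},
    {"slide": [-52.8, 57.1, 0], "rotation": [0, 0.1, -136.8], "hand": 1},
    {"slide": [-52.8, 57.1, 0], "rotation": [0, 0.1, -136.8], "hand": 1}
  ]
}}

```text
time_s: 0.52
tcp_pos: [0.2823, -0.4019, 0.1949]
orientation: [3.141, -0.0, -2.192]
wrist_force: [1.7, -0.1, 1.4]
opening: 0.0854
```

```bash
python3 g.py .518 .1145 .195 -0.436
```

```text
t 0.5167 q [-0.627   0.1569 -0.3107  0.0002 -1.1044  0.0052] tcp [ 0.2823 -0.4019  0.1949] [ 3.1405 -0.0002 -2.1925] F [ 1.6829 -0.0564  1.3739]
slide cm [-55.709   10.9167  -0.0084] rot deg [   0.0544    0.0475 -100.6376]
```

Emit:
{"api": "servo_tool", "payload": {
  "steps": [
    {"slide": [-55.7, 10.9, 0], "rotation": [0, 0, -100.6], "hand": 1},
    {"slide": [-55.7, 10.9, 0], "rotation": [0, 0, -100.6], "hand": 1},
    {"slide": [-55.7, 10.9, 0], "rotation": [0, 0, -100.6], "hand": 1},
    {"slide": [-55.7, 10.9, 0], "rotation": [0, 0, -100.6], "hand": 1},
    {"slide": [-55.7, 10.9, 0], "rotation": [0, 0, -100.6], "hand": 1}
  ]
}}

```text
time_s: 0.93
tcp_pos: [0.3699, -0.2129, 0.1953]
orientation: [3.141, -0.0, -1.567]
wrist_force: [0.9, 0.6, 0.1]
opening: 0.0858
```

```bash
python3 g.py .518 .1145 .195 -0.436
```

```text
t 0.9333 q [-0.1383  0.0396 -0.4442  0.0002 -1.0873  0.1421] tcp [ 0.3699 -0.2129  0.1953] [ 3.1413 -0.0001 -1.5669] F [0.9436 0.5536 0.0812]
slide cm [-32.6776 -14.9427   0.0199] rot deg [  0.0196   0.0047 -64.793 ]
```

Emit:
{"api": "servo_tool", "payload": {
  "steps": [
    {"slide": [-32.7, -14.9, 0], "rotation": [0, 0, -64.8], "hand": 1},
    {"slide": [-32.7, -14.9, 0], "rotation": [0, 0, -64.8], "hand": 1},
    {"slide": [-32.7, -14.9, 0], "rotation": [0, 0, -64.8], "hand": 1},
    {"slide": [-32.7, -14.9, 0], "rotation": [0, 0, -64.8], "hand": 1},
    {"slide": [-32.7, -14.9, 0], "rotation": [0, 0, -64.8], "hand": 1}
  ]
}}

```text
time_s: 1.35
tcp_pos: [0.4566, -0.0233, 0.1953]
orientation: [3.141, 0.0, -0.941]
wrist_force: [1.3, -0.4, 0.5]
opening: 0.0854
```

```bash
python3 g.py .518 .1145 .135 -0.436
```

```text
t 1.35 q [ 0.306   0.0957 -0.3823  0.     -1.0931  0.3237] tcp [ 0.4566 -0.0233  0.1953] [ 3.1412  0.0001 -0.9411] F [ 1.3448 -0.4025  0.5199]
slide cm [ -7.523  -13.0787   6.0218] rot deg [  0.0193   0.0114 -28.9387]
```

Emit:
{"api": "servo_tool", "payload": {
  "steps": [
    {"slide": [-7.5, -13.1, 1], "rotation": [0, 0, -28.9], "hand": 1},
    {"slide": [-7.5, -13.1, 2], "rotation": [0, 0, -28.9], "hand": 1},
    {"slide": [-7.5, -13.1, 3], "rotation": [0, 0, -28.9], "hand": 1},
    {"slide": [-7.5, -13.1, 6.0], "rotation": [0, 0, -28.9], "hand": 1},
    {"slide": [-7.5, -13.1, 6.0], "rotation": [0, 0, -28.9], "hand": 1}
  ]
}}

```text
time_s: 1.77
tcp_pos: [0.5177, 0.1146, 0.1299]
orientation: [3.136, 0.006, -0.437]
wrist_force: [-0.2, -0.8, -1.6]
opening: 0.0858
```

```bash
python3 g.py .518 .1145 .086 -0.436; python3 - <<'E'
from h import *
for n in("side","top"):
    im,d=cams.snapshot(n)
    np.savez(n+"1.npz",im=im,d=d)
    crop(n,im,*( (230,150,140,120,5) if n=="side" else (240,140,120,110,5)),n+"1.png")
E
```

```text
t 1.7667 q [ 0.5228  0.2885 -0.3123 -0.0023 -0.978   0.6125] tcp [0.5177 0.1146 0.1299] [ 3.1362  0.0061 -0.4368] F [-0.2212 -0.7664 -1.6348]
slide cm [ 0.0575 -0.0227  4.3847] rot deg [ 0.3092  0.349  -0.0464]
```

View pics/side1.png

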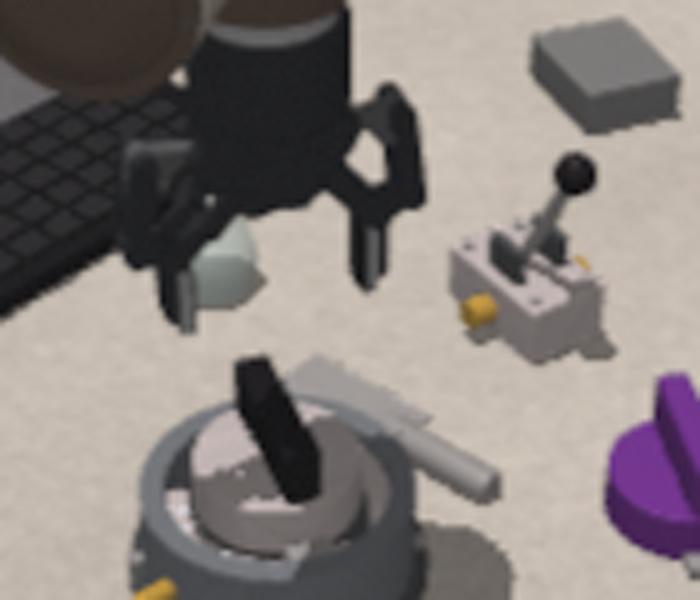

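The fingers straddle the bar, and both tips are clear of it at crop (180,320) and (370,280). Descending and closing.

Emit:
{"api": "servo_tool", "payload": {
  "steps": [
    {"slide": [0, 0, 3.5], "rotation": [0, 0.2, 0], "hand": 1},
    {"slide": [0, 0, 4.4], "rotation": [0, 0.2, 0], "hand": 1},
    {"slide": [0, 0, 4.4], "rotation": [0, 0.2, 0], "hand": 0.2},
    {"slide": [0, 0, 4.4], "rotation": [0, 0.2, 0], "hand": -0.4},
    {"slide": [0, 0, 4.4], "rotation": [0, 0.2, 0], "hand": -0.7}
  ]
}}

```text
time_s: 2.28
tcp_pos: [0.5204, 0.1117, 0.0932]
orientation: [-3.14, -0.006, -0.444]
wrist_force: [0.3, 1.0, -0.6]
opening: 0.0516
```

Emit:
{"api": "servo_tool", "payload": {
  "steps": [
    {"slide": [0, 0, 0], "rotation": [0, 0, 0], "hand": -1},
    {"slide": [0, 0, 0], "rotation": [0, 0, 0], "hand": -1},
    {"slide": [0, 0, 0], "rotation": [0, 0, 0], "hand": -1},
    {"slide": [0, 0, 0], "rotation": [0, 0, 0], "hand": -1}
  ]
}}

```text
time_s: 2.62
tcp_pos: [0.5194, 0.1119, 0.0918]
orientation: [-3.141, -0.004, -0.443]
wrist_force: [0.1, -0.6, -0.3]
opening: 0.0004
```

```bash
python3 g.py .518 .1145 .086 -0.436
```

```text
t 2.6167 q [ 0.5197  0.3274 -0.3692  0.0038 -0.8717  0.6052] tcp [0.5194 0.1119 0.0918] [-3.1412 -0.0039 -0.4435] F [ 0.142  -0.5868 -0.3072]
slide cm [-0.2408 -0.1698  0.576 ] rot deg [-0.0236 -0.2227 -0.4296]
```

```bash
python3 - <<'E'
from h import *
for n in("side","top"):
    im,d=cams.snapshot(n)
    np.savez(n+"2.npz",im=im,d=d)
    crop(n,im,*( (230,150,140,120,5) if n=="side" else (240,140,120,110,5)),n+"2.png")
print(status.get_obs()['opening'])
E
```

```text
0.00026319049793772746
```

View pics/side2.png

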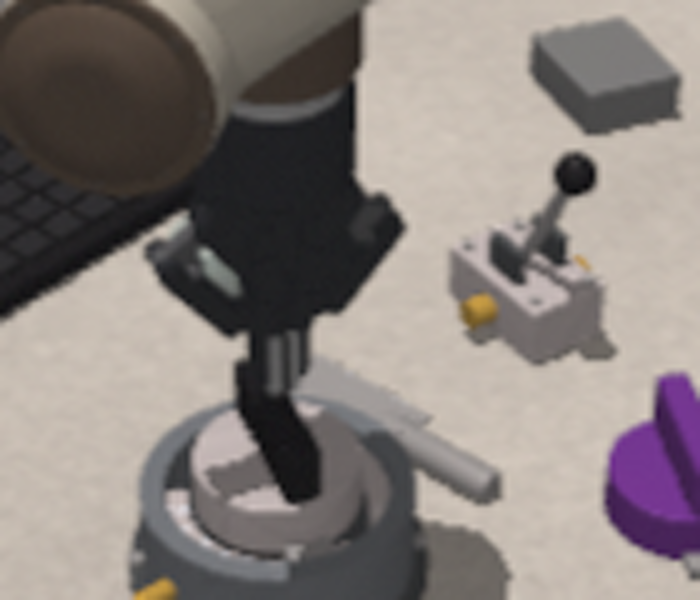

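View pics/top2.png

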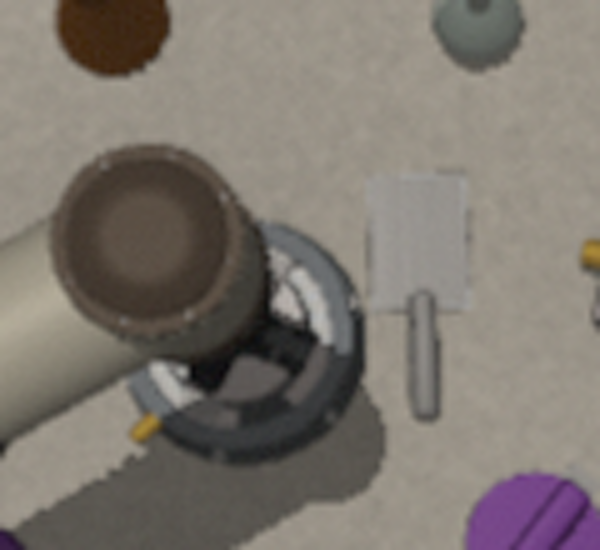

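```bash
python3 - <<'E'
from h import *
print(proj("side",[[.5194,.1119,.0918],[.5194,.1119,.1118],[.518,.1145,.114]]))
s=np.load("side2.npz");S=cloud("side",s['d'])
for v in range(212,236,2):
    print(v,[tuple((S[v,u]*1000).round().astype(int)) for u in (280,283,286,289)])
im=s['im']
crop("s",im,260,195,50,60,12,"s2zz.png")
# bar now
sub=S[215:260,275:300]
E
```

```text
[[285.416  237.7659]
 [285.3061 231.7197]
 [284.9498 231.7727]]
212 [(np.int64(522), np.int64(126), np.int64(181)), (np.int64(513), np.int64(125), np.int64(184)), (np.int64(520), np.int64(107), np.int64(171)), (np.int64(505), np.int64(112), np.int64(182))]
214 [(np.int64(521), np.int64(127), np.int64(176)), (np.int64(510), np.int64(127), np.int64(181)), (np.int64(509), np.int64(119), np.int64(178)), (np.int64(505), np.int64(112), np.int64(175))]
216 [(np.int64(519), np.int64(129), np.int64(172)), (np.int64(513), np.int64(125), np.int64(172)), (np.int64(512), np.int64(115), np.int64(168)), (np.int64(509), np.int64(109), np.int64(166))]
218 [(np.int64(525), np.int64(124), np.int64(159)), (np.int64(516), np.int64(122), np.int64(164)), (np.int64(510), np.int64(118), np.int64(164)), (np.int64(506), np.int64(112), np.int64(163))]
220 [(np.int64(527), np.int64(122), np.int64(151)), (np.int64(518), np.int64(120), np.int64(155)), (np.int64(510), np.int64(117), np.int64(157)), (np.int64(507), np.int64(111), np.int64(155))]
222 [(np.int64(529), np.int64(120), np.int64(143)), (np.int64(515), np.
[... 572 characters left out ...]
0), np.int64(110), np.int64(117)), (np.int64(510), np.int64(118), np.int64(133)), (np.int64(616), np.int64(3), np.int64(4))]
230 [(np.int64(538), np.int64(113), np.int64(107)), (np.int64(523), np.int64(116), np.int64(117)), (np.int64(521), np.int64(108), np.int64(114)), (np.int64(543), np.int64(75), np.int64(82))]
232 [(np.int64(536), np.int64(114), np.int64(103)), (np.int64(519), np.int64(120), np.int64(116)), (np.int64(515), np.int64(113), np.int64(114)), (np.int64(507), np.int64(111), np.int64(117))]
234 [(np.int64(536), np.int64(114), np.int64(96)), (np.int64(515), np.int64(124), np.int64(114)), (np.int64(507), np.int64(122), np.int64(117)), (np.int64(503), np.int64(116), np.int64(116))]
```

View pics/s2zz.png

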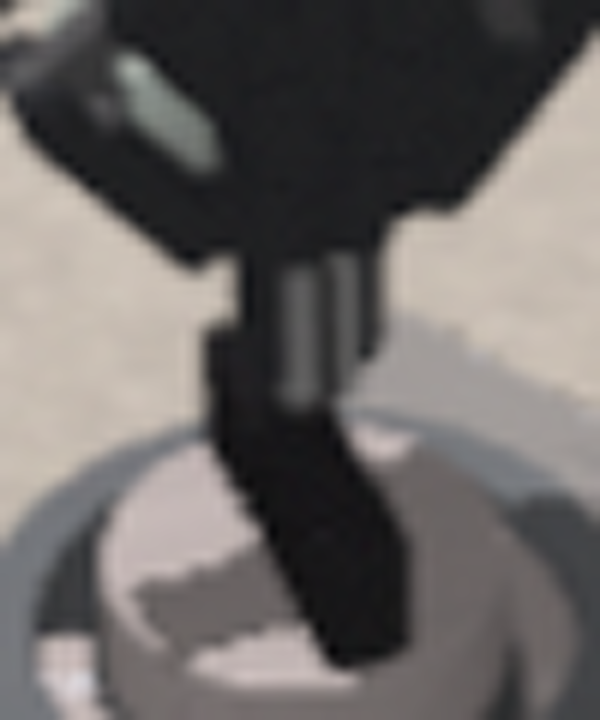

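```bash
python3 - <<'E'
from h import *
s=np.load("side1.npz");S=cloud("side",s['d'])
print(proj("side",[[.5177,.1146,.1299],[.5177,.1146,.1429]]))
for (u0,u1,v0,v1) in((262,272,200,218),(299,308,192,210)):
    for v in range(v0,v1,1):
        row=S[v,u0:u1]; m=row[:,2]>.12
        if m.any(): print(v,(row[m].mean(0)*1000).round(),(row[m].min(0)*1000).round(),(row[m].max(0)*1000).round())
    print()
s2=np.load("side2.npz");S=cloud("side",s2['d'])
for v in range(216,232):
    row=S[v,278:293]; m=row[:,2]>.122
    if m.any(): print(v,m.sum(),(row[m].mean(0)*1000).round(),(row[m].min(0)*1000).round(),(row[m].max(0)*1000).round())
print(status.get_obs())
E
```

```text
[[284.9136 226.9253]
 [284.8372 222.8381]]
200 [529. 162. 231.] [524. 154. 229.] [537. 167. 233.]
201 [529. 164. 229.] [525. 157. 227.] [537. 168. 231.]
202 [528. 166. 228.] [523. 161. 224.] [537. 169. 231.]
203 [531. 164. 223.] [526. 156. 219.] [538. 168. 226.]
204 [531. 164. 219.] [528. 157. 216.] [540. 169. 222.]
205 [532. 163. 216.] [527. 159. 212.] [541. 167. 218.]
206 [533. 163. 212.] [527. 159. 208.] [542. 168. 215.]
207 [533. 163. 209.] [528. 158. 205.] [543. 166. 211.]
208 [532. 162. 207.] [525. 157. 203.] [542. 168. 208.]
209 [532. 163. 204.] [526. 157. 198.] [544. 168. 206.]
210 [532. 163. 201.] [527. 157. 196.] [543. 167. 204.]
211 [531. 162. 199.] [525. 158. 196.] [535. 168. 201.]
212 [531. 163. 196.] [524. 158. 194.] [535. 168. 197.]
213 [530. 162. 193.] [525. 158. 191.] [533. 167. 194.]
214 [530. 162. 190.] [525. 158. 188.] [536. 165. 193.]
215 [528. 161. 188.] [525. 159. 185.] [533. 163. 189.]
216 [529. 160. 183.] [528. 159. 183.] [530. 160. 184.]

192 [491.  77. 229.] [486.  69. 217.] [509.  85. 233.]
193 [493.  75. 224.] [485.  69. 213.] [510.  82. 230.]
194 [493.  
[... 1339 characters left out ...]
5 8 [512. 118. 141.] [507. 110. 139.] [518. 126. 144.]
226 8 [512. 118. 138.] [507. 111. 135.] [517. 125. 142.]
227 6 [511. 116. 135.] [508. 110. 133.] [516. 121. 137.]
228 3 [513. 119. 132.] [510. 118. 130.] [516. 120. 133.]
{'time_s': 2.7167, 'qpos': array([ 0.5198,  0.3278, -0.3695,  0.0039, -0.8716,  0.6052]), 'joint_vel': array([ 0.0015,  0.0043, -0.0009,  0.    ,  0.0016, -0.0008]), 'tau': array([ -0.0199, -33.1265,  15.5983,   3.4655,   0.0031,  -0.0001]), 'tcp_pos': array([0.5193, 0.1119, 0.0914]), 'orientation': array([ 3.1415, -0.0035, -0.4434]), 'wrist_force': array([ 0.1085,  0.1388, -1.1688]), 'wrist_torque': array([ 0.0305, -0.0059,  0.0264]), 'opening': 0.00026319049793772746}
```

```bash
python3 - <<'E'
from h import *
s=np.load("side1.npz");S=cloud("side",s['d'])
for u in (278,284,290,296):
    print(u,[(v,*(S[v,u]*1000).round().astype(int).tolist()) for v in range(170,200,3)])
s=np.load("side2.npz");S=cloud("side",s['d'])
for u in (272,280,286,292,300):
    print(u,[(v,*(S[v,u]*1000).round().astype(int).tolist()) for v in range(190,222,3)])
E
python3 g.py .518 .1145 .0914 -0.436
```

```text
278 [(170, 502, 147, 317), (173, 502, 148, 309), (176, 501, 149, 302), (179, 516, 135, 282), (182, 515, 136, 274), (185, 511, 140, 270), (188, 512, 139, 261), (191, 512, 139, 253), (194, 723, -57, 45), (197, 714, -48, 42)]
284 [(170, 492, 139, 317), (173, 492, 139, 310), (176, 492, 139, 302), (179, 509, 123, 279), (182, 509, 123, 271), (185, 510, 123, 262), (188, 511, 122, 253), (191, 511, 121, 244), (194, 755, -114, 1), (197, 743, -101, 1)]
290 [(170, 484, 129, 316), (173, 484, 129, 309), (176, 484, 129, 301), (179, 502, 111, 277), (182, 499, 114, 272), (185, 505, 108, 258), (188, 505, 109, 250), (191, 505, 108, 241), (194, 737, -123, 5), (197, 728, -114, 2)]
296 [(170, 480, 114, 311), (173, 482, 112, 302), (176, 499, 95, 279), (179, 498, 95, 271), (182, 492, 102, 269), (185, 494, 100, 259), (188, 493, 101, 252), (191, 739, -153, 1), (194, 725, -138, 3), (197, 714, -127, 2)]
272 [(190, 526, 145, 252), (193, 525, 146, 245), (196, 525, 147, 237), (199, 525, 147, 228), (202, 715, -24, 35), (205, 540, 134, 196), (208, 523, 150, 205), (211, 522, 151, 197), (214, 526, 148, 185), (217, 692
[... 508 characters left out ...]
0, 117, 157)]
292 [(190, 482, 125, 263), (193, 501, 106, 236), (196, 497, 110, 231), (199, 496, 111, 225), (202, 501, 106, 211), (205, 498, 109, 205), (208, 500, 107, 193), (211, 504, 103, 181), (214, 500, 107, 175), (217, 646, -40, 5), (220, 639, -33, 1)]
300 [(190, 494, 86, 238), (193, 494, 86, 230), (196, 505, 74, 209), (199, 501, 79, 205), (202, 496, 83, 201), (205, 493, 86, 195), (208, 495, 85, 184), (211, 657, -86, -3), (214, 639, -68, 5), (217, 632, -60, 2), (220, 622, -50, 1)]
t 2.7167 q [ 0.5198  0.3278 -0.3695  0.0039 -0.8716  0.6052] tcp [0.5193 0.1119 0.0914] [ 3.1415 -0.0035 -0.4434] F [ 0.1085  0.1388 -1.1688]
slide cm [-0.2262 -0.1815  0.002 ] rot deg [ 0.0085 -0.201  -0.4229]
```

Emit:
{"api": "servo_tool", "payload": {
  "steps": [
    {"slide": [-0.1, -0.1, 0], "rotation": [0, -0.2, -0.4], "hand": 1},
    {"slide": [-0.2, -0.2, 0], "rotation": [0, -0.2, -0.4], "hand": 1},
    {"slide": [-0.2, -0.2, 0], "rotation": [0, -0.2, -0.4], "hand": 1},
    {"slide": [-0.2, -0.2, 1.0], "rotation": [0, -0.2, -0.4], "hand": 1},
    {"slide": [-0.2, -0.2, 1.6], "rotation": [0, -0.2, -0.4], "hand": 1}
  ]
}}

```text
time_s: 3.13
tcp_pos: [0.5179, 0.1145, 0.0742]
orientation: [3.141, 0.001, -0.437]
wrist_force: [-0.2, -0.3, -0.5]
opening: 0.0608
```

```bash
python3 g.py .518 .1145 .048 -0.436; python3 - <<'E'
from h import *
for n in("side","top"):
    im,d=cams.snapshot(n)
    np.savez(n+"3.npz",im=im,d=d)
    crop(n,im,*( (240,170,100,90,7) if n=="side" else (240,140,120,110,5)),n+"3.png")
print(proj("side",[.518,.1145,.11]))
S=cloud("side",np.load("side3.npz")['d'])
print(status.get_obs()['opening'])
for nm,y0,y1 in(("L",.135,.2),("R",.04,.09)):
    m=(S[...,2]>.125)&(S[...,2]<.16)&(S[...,1]>y0)&(S[...,1]<y1)&(S[...,0]>.45)&(S[...,0]<.6)
    p=S[m];print(nm,m.sum(),p.mean(0),p.min(0),p.max(0))
E
```

```text
t 3.1333 q [ 0.5234  0.3501 -0.3866 -0.0004 -0.8351  0.611 ] tcp [0.5179 0.1145 0.0742] [ 3.141   0.0008 -0.4367] F [-0.2257 -0.2842 -0.546 ]
slide cm [ 0.0075 -0.0049  2.6214] rot deg [ 0.0331  0.0446 -0.0387]
[[284.9728 232.9966]]
0.07448881407331286
L 74 [0.5265 0.1508 0.1417] [0.5194 0.1443 0.1253] [0.5399 0.157  0.1598]
R 71 [0.4985 0.0842 0.1419] [0.4897 0.0766 0.125 ] [0.5125 0.0895 0.1585]
```

View pics/side3.png

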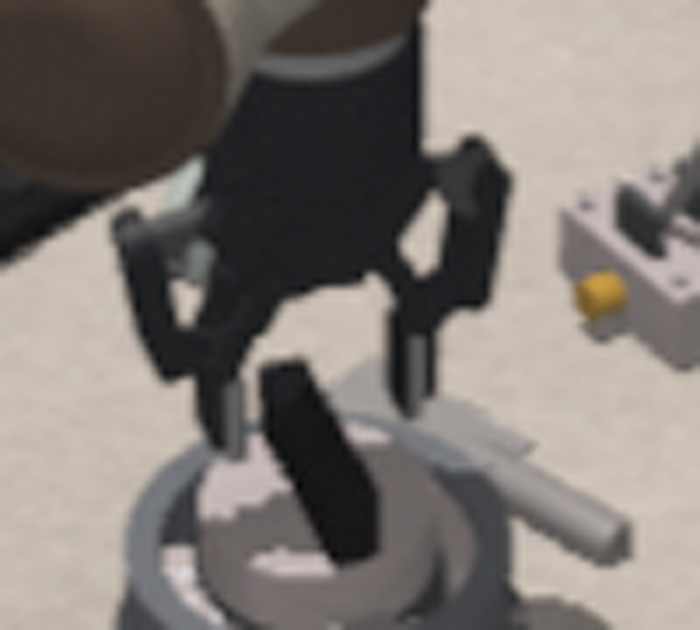

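The fingertips at crop (235,450) and (410,410) still sit above the bar top and straddle it. The real fingertips are about 40 mm higher than the reported TCP, in both camera checks, so I go 2.6 cm lower.

Emit:
{"api": "servo_tool", "payload": {
  "steps": [
    {"slide": [0, 0, 1.4], "rotation": [0, 0, 0], "hand": 0.8},
    {"slide": [0, 0, 2.6], "rotation": [0, 0, 0], "hand": 0.5},
    {"slide": [0, 0, 2.6], "rotation": [0, 0, 0], "hand": 0},
    {"slide": [0, 0, 2.6], "rotation": [0, 0, 0], "hand": -1},
    {"slide": [0, 0, 2.6], "rotation": [0, 0, 0], "hand": -1}
  ]
}}

```text
time_s: 3.65
tcp_pos: [0.5187, 0.1146, 0.0496]
orientation: [3.141, -0.0, -0.436]
wrist_force: [0.5, -0.2, 0.5]
opening: 0.0291
```

Emit:
{"api": "servo_tool", "payload": {
  "steps": [
    {"slide": [0, 0, 0], "rotation": [0, 0, 0], "hand": -1},
    {"slide": [0, 0, 0], "rotation": [0, 0, 0], "hand": -1},
    {"slide": [0, 0, 0], "rotation": [0, 0, 0], "hand": -1},
    {"slide": [0, 0, 0], "rotation": [0, 0, 0], "hand": -1}
  ]
}}

```text
time_s: 3.98
tcp_pos: [0.5187, 0.1146, 0.0499]
orientation: [-3.141, -0.001, -0.436]
wrist_force: [-1.5, -0.8, 3.2]
opening: 0.0191
```

```bash
python3 g.py .518 .1145 .048 0.34
```

```text
t 3.9833 q [ 0.5232  0.3827 -0.4125  0.0005 -0.7748  0.6112] tcp [0.5187 0.1146 0.0499] [-3.1411 -0.0008 -0.436 ] F [-1.5428 -0.7677  3.2078]
slide cm [-0.0616  0.0419  0.1941] rot deg [ -0.0086  -0.0526 -44.4639]
```

Gripped, opening 19 mm. Turning anticlockwise.

Emit:
{"api": "servo_tool", "payload": {
  "steps": [
    {"slide": [0, 0, 0], "rotation": [0, 0, -6], "hand": -1},
    {"slide": [0, 0, 0], "rotation": [0, 0, -12], "hand": -1},
    {"slide": [0, 0, 0], "rotation": [0, 0, -18], "hand": -1},
    {"slide": [0, 0, 0], "rotation": [0, 0, -24], "hand": -1},
    {"slide": [0, 0, 0], "rotation": [0, 0, -30], "hand": -1}
  ]
}}

```text
time_s: 4.4
tcp_pos: [0.519, 0.115, 0.0499]
orientation: [-3.141, -0.001, 0.092]
wrist_force: [0.5, 0.4, 2.0]
opening: 0.0191
```

Emit:
{"api": "servo_tool", "payload": {
  "steps": [
    {"slide": [0, 0, 0], "rotation": [0, 0, -6], "hand": -1},
    {"slide": [0, 0, 0], "rotation": [0, 0, -11], "hand": -1},
    {"slide": [0, 0, 0], "rotation": [0, 0, -14.5], "hand": -1},
    {"slide": [0, 0, 0], "rotation": [0, 0, -14.5], "hand": -1}
  ]
}}

```text
time_s: 4.73
tcp_pos: [0.518, 0.1143, 0.049]
orientation: [3.142, 0.001, 0.341]
wrist_force: [0.3, -0.8, -1.9]
opening: 0.0189
```

```bash
python3 g.py .518 .1145 .046 0.34; python3 - <<'E'
from h import *
for n in("side","top"):
    im,d=cams.snapshot(n)
    np.savez(n+"4.npz",im=im,d=d)
    crop(n,im,*( (240,180,100,110,6) if n=="side" else (250,160,80,80,7)),n+"4.png")
E
```

```text
t 4.7333 q [ 0.5231  0.3838 -0.4136 -0.0002 -0.7743  1.3886] tcp [0.518  0.1143 0.049 ] [3.1416 0.0009 0.3407] F [ 0.3431 -0.8233 -1.9182]
slide cm [ 0.0058 -0.0201  0.2965] rot deg [0.0015 0.0512 0.0416]
```

View pics/side4.png

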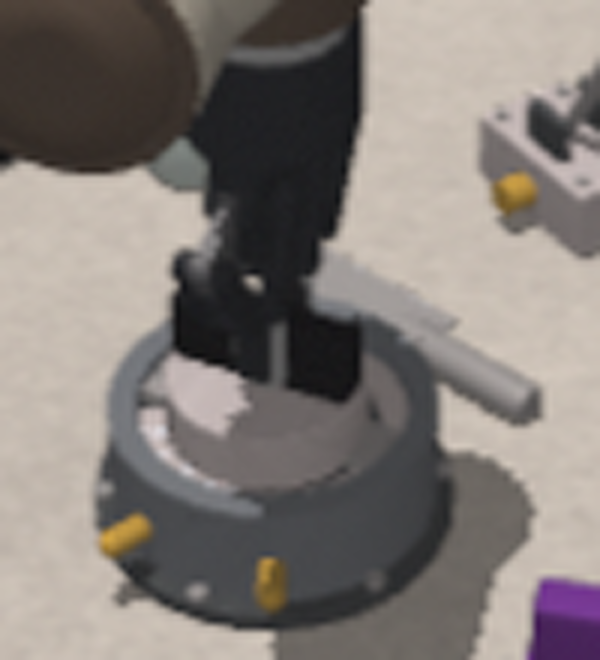

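View pics/top4.png

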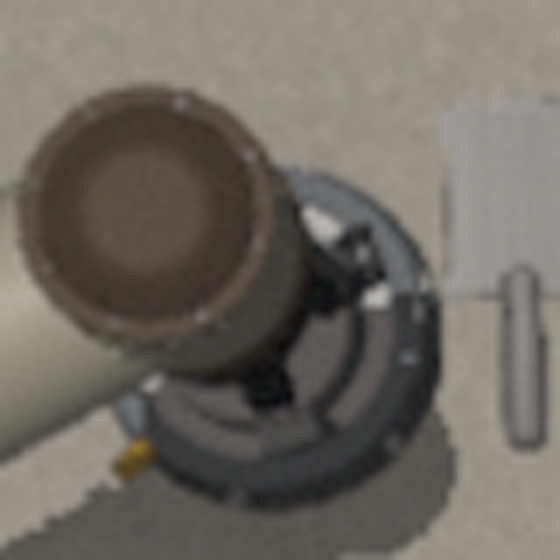

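The lid turned with the gripper: the bar now runs across in the side view, from (200,330) to (340,380). Next I lower gently and watch the force.

Emit:
{"api": "servo_tool", "payload": {
  "steps": [
    {"slide": [0, 0, 0.2], "rotation": [0, 0, 0], "hand": -1},
    {"slide": [0, 0, 0.4], "rotation": [0, 0, 0], "hand": -1},
    {"slide": [0, 0, 0.4], "rotation": [0, 0, 0], "hand": -1}
  ]
}}

```text
time_s: 5.08
tcp_pos: [0.518, 0.1143, 0.0448]
orientation: [3.141, 0.001, 0.34]
wrist_force: [0.0, -3.0, -1.7]
opening: 0.0194
```

Emit:
{"api": "servo_tool", "payload": {
  "steps": [
    {"slide": [0, 0, 0.2], "rotation": [0, 0, 0], "hand": -1},
    {"slide": [0, 0, 0.4], "rotation": [0, 0, 0], "hand": -1},
    {"slide": [0, 0, 0.5], "rotation": [0, 0, 0], "hand": -1},
    {"slide": [0, 0, 0.5], "rotation": [0, 0, 0], "hand": -1}
  ]
}}

```text
time_s: 5.42
tcp_pos: [0.5182, 0.1142, 0.0403]
orientation: [3.141, 0.001, 0.34]
wrist_force: [-1.3, -2.7, 1.8]
opening: 0.0189
```

Emit:
{"api": "servo_tool", "payload": {
  "steps": [
    {"slide": [0, 0, 0.25], "rotation": [0, 0, 0], "hand": -1},
    {"slide": [0, 0, 0.5], "rotation": [0, 0, 0], "hand": -1},
    {"slide": [0, 0, 0.7], "rotation": [0, 0, 0], "hand": -1},
    {"slide": [0, 0, 0.7], "rotation": [0, 0, 0], "hand": -1}
  ]
}}

```text
time_s: 5.75
tcp_pos: [0.5182, 0.1141, 0.0336]
orientation: [3.141, 0.001, 0.34]
wrist_force: [-1.2, -3.0, 5.7]
opening: 0.0189
```

Emit:
{"api": "servo_tool", "payload": {
  "steps": [
    {"slide": [0, 0, 0.1], "rotation": [0, 0, 0], "hand": -1},
    {"slide": [0, 0, 0.2], "rotation": [0, 0, 0], "hand": -1},
    {"slide": [0, 0, 0.2], "rotation": [0, 0, 0], "hand": -1}
  ]
}}

```text
time_s: 6.0
tcp_pos: [0.5182, 0.1141, 0.0321]
orientation: [3.141, 0.0, 0.34]
wrist_force: [-2.4, -4.2, 8.0]
opening: 0.0189
```

Emit:
{"api": "servo_tool", "payload": {
  "steps": [
    {"slide": [0, 0, 0], "rotation": [0, 0, 3], "hand": -1},
    {"slide": [0, 0, 0], "rotation": [0, 0, 7], "hand": -1},
    {"slide": [0, 0, 0], "rotation": [0, 0, 12], "hand": -1},
    {"slide": [0, 0, 0], "rotation": [0, 0, 17], "hand": -1}
  ]
}}

```text
time_s: 6.33
tcp_pos: [0.5181, 0.1151, 0.0316]
orientation: [-3.141, -0.0, 0.039]
wrist_force: [-3.2, 0.3, 5.6]
opening: 0.0192
```

```bash
python3 g.py .518 .1140 .032 -0.794; python3 -c "
from h import *
print(status.get_obs()['wrist_torque'])"
```

```text
t 6.3333 q [ 0.5239  0.4083 -0.4304 -0.0012 -0.7317  1.0867] tcp [0.5181 0.1151 0.0316] [-3.1407 -0.      0.039 ] F [-3.1515  0.2885  5.5716]
slide cm [-0.0186  0.1119 -0.0366] rot deg [-0.0484  0.0199 47.7272]
[0.4448 1.0485 0.1289]
```

Emit:
{"api": "servo_tool", "payload": {
  "steps": [
    {"slide": [0, 0, 0], "rotation": [0, 0, 5], "hand": -1},
    {"slide": [0, 0, 0], "rotation": [0, 0, 10], "hand": -1},
    {"slide": [0, 0, 0], "rotation": [0, 0, 15], "hand": -1},
    {"slide": [0, 0, 0], "rotation": [0, 0, 20], "hand": -1},
    {"slide": [0, 0, 0], "rotation": [0, 0, 25], "hand": -1}
  ]
}}

```text
time_s: 6.75
tcp_pos: [0.5194, 0.116, 0.0321]
orientation: [-3.138, -0.002, -0.397]
wrist_force: [-1.8, 0.7, 5.2]
opening: 0.0194
```

Emit:
{"api": "servo_tool", "payload": {
  "steps": [
    {"slide": [0, 0, 0], "rotation": [0, 0, 5], "hand": -1},
    {"slide": [0, 0, 0], "rotation": [0, 0, 10], "hand": -1},
    {"slide": [0, 0, 0], "rotation": [0, 0, 15], "hand": -1},
    {"slide": [0, 0, 0], "rotation": [0, 0, 19], "hand": -1},
    {"slide": [0, 0, 0], "rotation": [0, 0, 19], "hand": -1}
  ]
}}

```text
time_s: 7.17
tcp_pos: [0.52, 0.1162, 0.0323]
orientation: [-3.137, -0.001, -0.726]
wrist_force: [-1.0, 0.4, 4.6]
opening: 0.0193
```

```bash
python3 g.py .518 .1140 .032 -0.794; python3 -c "
from h import *
print(status.get_obs()['wrist_torque'])"
```

```text
t 7.1667 q [ 0.5243  0.4081 -0.4285 -0.0004 -0.7293  0.3206] tcp [0.52   0.1162 0.0323] [-3.1369 -0.0013 -0.7262] F [-1.0424  0.4023  4.551 ]
slide cm [-0.0027  0.3009  0.0308] rot deg [-0.2693 -0.0628  3.8837]
[0.3634 0.2338 0.0409]
```

Emit:
{"api": "servo_tool", "payload": {
  "steps": [
    {"slide": [0, 0, 0], "rotation": [0, 0, 2], "hand": -1},
    {"slide": [0, 0, 0], "rotation": [0, 0, 4], "hand": -1},
    {"slide": [0, 0, 0], "rotation": [0, 0, 4], "hand": -1}
  ]
}}

```text
time_s: 7.42
tcp_pos: [0.5188, 0.1153, 0.0322]
orientation: [-3.141, -0.001, -0.79]
wrist_force: [-4.1, -0.0, 6.9]
opening: 0.019
```

```bash
python3 g.py .518 .1140 .032 -0.794; python3 -c "
from h import *
print(status.get_obs()['wrist_torque'])"
```

```text
t 7.4167 q [ 0.5245  0.4078 -0.4298  0.0009 -0.7319  0.2551] tcp [0.5188 0.1153 0.0322] [-3.1406 -0.0009 -0.7905] F [-4.1471 -0.0022  6.9046]
slide cm [0.035  0.1505 0.0231] rot deg [-0.0567 -0.0522  0.2007]
[0.01   0.8758 1.0045]
```

Emit:
{"api": "servo_tool", "payload": {
  "steps": [
    {"slide": [0, 0, 0], "rotation": [0, 0, 1.5], "hand": -1},
    {"slide": [0, 0, 0], "rotation": [0, 0, 2.5], "hand": -1},
    {"slide": [0, 0, 0], "rotation": [0, 0, 2.5], "hand": -1}
  ]
}}

```text
time_s: 7.67
tcp_pos: [0.5189, 0.1151, 0.0325]
orientation: [-3.141, -0.002, -0.831]
wrist_force: [-4.0, -0.3, 9.2]
opening: 0.0189
```

```bash
python3 g.py .518 .1140 .032 -0.794; python3 -c "
from h import *
print(status.get_obs()['wrist_torque'])"
```

```text
t 7.6667 q [ 0.5247  0.4076 -0.4299  0.0022 -0.7326  0.2135] tcp [0.5189 0.1151 0.0325] [-3.1412 -0.0016 -0.831 ] F [-3.976  -0.3465  9.2075]
slide cm [0.0244 0.1433 0.0476] rot deg [-0.0231 -0.0919 -2.1196]
[-0.2864  0.9488  1.4322]
```

Emit:
{"api": "servo_tool", "payload": {
  "steps": [
    {"slide": [0, 0, 0], "rotation": [0, 0, 1.5], "hand": -1},
    {"slide": [0, 0, 0], "rotation": [0, 0, 3], "hand": -1},
    {"slide": [0, 0, 0], "rotation": [0, 0, 3], "hand": -1}
  ]
}}

```text
time_s: 7.92
tcp_pos: [0.5189, 0.1151, 0.0326]
orientation: [3.141, -0.003, -0.876]
wrist_force: [-5.2, -0.4, 8.4]
opening: 0.0187
```

```bash
python3 g.py .518 .1140 .032 -0.794; python3 -c "
from h import *
print(status.get_obs()['wrist_torque'])
for n in('side','top'):
    im,d=cams.snapshot(n)
    np.savez(n+'5.npz',im=im,d=d)
    crop(n,im,*( (240,180,100,110,6) if n=='side' else (250,160,80,80,7)),n+'5.png')
"
```

```text
t 7.9167 q [ 0.5255  0.4076 -0.4303  0.0041 -0.7329  0.166 ] tcp [0.5189 0.1151 0.0326] [ 3.1411 -0.0027 -0.8763] F [-5.1958 -0.4445  8.4326]
slide cm [0.0306 0.1402 0.0554] rot deg [ 0.0339 -0.1524 -4.7137]
[-0.1985  1.0931  2.9607]
```

View pics/side5.png

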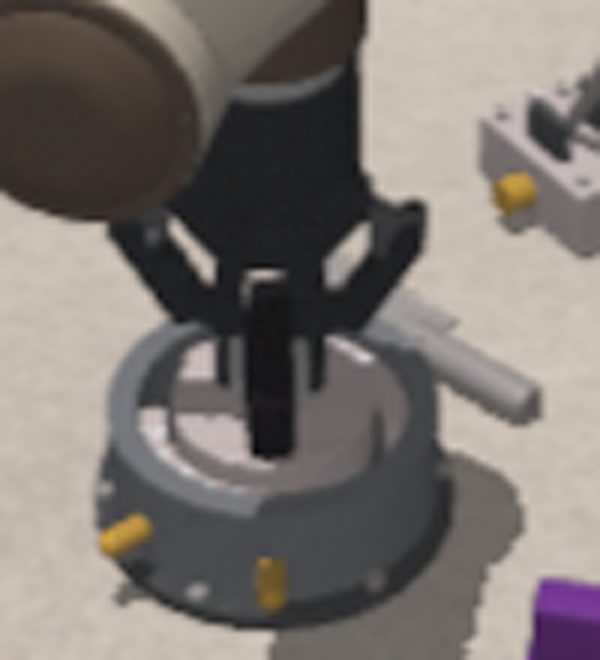

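The wrist torque has risen to 3 Nm at yaw -0.876, so the lid is hard against the stop. I ease the twist by 2°, come up slightly and release.

Emit:
{"api": "servo_tool", "payload": {
  "steps": [
    {"slide": [0, 0, 0], "rotation": [0, 0, -2], "hand": -1},
    {"slide": [0, 0, -0.15], "rotation": [0, 0, -2], "hand": -1},
    {"slide": [0, 0, -0.15], "rotation": [0, 0, -2], "hand": 0.6},
    {"slide": [0, 0, -0.15], "rotation": [0, 0, -2], "hand": 0.6},
    {"slide": [0, 0, -0.15], "rotation": [0, 0, -2], "hand": 0.6}
  ]
}}

```text
time_s: 8.43
tcp_pos: [0.5185, 0.1148, 0.0325]
orientation: [-3.141, 0.001, -0.858]
wrist_force: [0.2, 0.0, -1.2]
opening: 0.0552
```

Emit:
{"api": "servo_tool", "payload": {
  "steps": [
    {"slide": [0, 0, 0], "rotation": [0, 0, 0], "hand": 1},
    {"slide": [0, 0, -2], "rotation": [0, 0, 0], "hand": 1},
    {"slide": [0, 0, -6], "rotation": [0, 0, 0], "hand": 1},
    {"slide": [0, 0, -10], "rotation": [0, 0, 0], "hand": 1},
    {"slide": [0, 0, -13], "rotation": [0, 0, 0], "hand": 1}
  ]
}}

```text
time_s: 8.85
tcp_pos: [0.5193, 0.1148, 0.1658]
orientation: [-3.139, -0.001, -0.856]
wrist_force: [-0.3, 1.6, 0.2]
opening: 0.0856
```

```bash
python3 g.py .518 .1140 .25 0; python3 - <<'E'
from h import *
for n in('side','top'):
    im,d=cams.snapshot(n)
    np.savez(n+'6.npz',im=im,d=d)
    crop(n,im,*( (240,180,100,110,6) if n=='side' else (250,160,80,80,7)),n+'6.png')
S=cloud("side",np.load("side6.npz")['d'])
sub=S[215:285,250:325]
m=(np.abs(sub[...,0]-.5185)<.06)&(np.abs(sub[...,1]-.1145)<.06)
mb=m&(sub[...,2]>0.09)&(sub[...,2]<.12);print("bar top z",np.nanpercentile(sub[mb][:,2],[50,80,90]),sub[mb].mean(0))
q=sub[m&(sub[...,2]>.092)&(sub[...,2]<.106)][:,:2];w,v=np.linalg.eigh(np.cov(q.T));print(np.arctan2(v[1,1],v[0,1]),w**.5*12**.5)
for b in (.066,.1): 
  pass
ml=m&(sub[...,2]>.058)&(sub[...,2]<.075)&(np.hypot(sub[...,0]-.5185,sub[...,1]-.1145)<.04);print("lid top",ml.sum(),np.median(sub[ml][:,2]))
E
```

```text
t 8.85 q [ 0.5229  0.2498 -0.2677  0.0005 -1.0504  0.1912] tcp [0.5193 0.1148 0.1658] [-3.1388 -0.001  -0.8564] F [-0.3164  1.5579  0.2085]
slide cm [-0.0219  0.1273 -8.4217] rot deg [ -0.126   -0.1235 -49.0692]
bar top z [0.1009 0.102  0.1029] [0.5145 0.1164 0.1002]
2.3695849934755113 [0.0197 0.0885]
lid top 395 0.06731546561302108
```

View pics/side6.png

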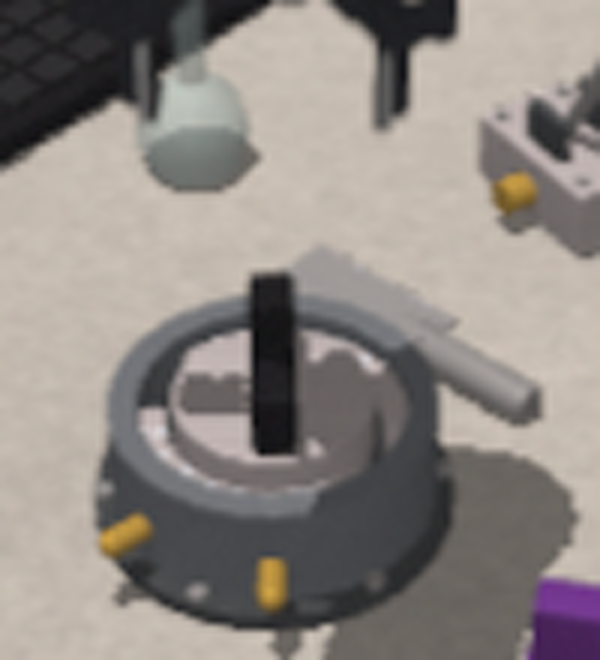

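The lid is down at locked height, with its lower face at about 35 mm, and the bar yaw is about -0.77. Next I measure the valve.

```bash
python3 - <<'E'
from h import *
for n in("top","side"):
    a=np.load(n+"0.npz");P=cloud(n,a['d'])
    m=(P[...,2]>.034)&(P[...,2]<.046)&(np.abs(P[...,0]-.55)<.09)&(np.abs(P[...,1]+.135)<.06)
    q=P[m][:,:2].astype(np.float32)
    rect=cv2.minAreaRect(q*1000);print(n,m.sum(),rect,P[m].mean(0))
    b=(P[...,2]>.105)&(np.abs(P[...,0]-.55)<.09)&(np.abs(P[...,1]+.135)<.06)
    B=P[b]
    from scipy.optimize import least_squares
    r=least_squares(lambda c:np.linalg.norm(B-c,axis=1)-.013,[.53,-.137,.128],loss='soft_l1',f_scale=.002);print("ball",r.x,len(B),np.abs(r.fun).mean())
E
python3 g.py .49 -.13 .165 -0.15
```

```text
top 337 ((568.3599853515625, -145.92807006835938), (56.13969802856445, 86.0411148071289), 77.28056335449219) [ 0.5718 -0.1448  0.0395]
ball [ 0.5324 -0.1374  0.1266] 60 0.0014087110111578051
side 264 ((567.1331176757812, -149.9783477783203), (60.83510208129883, 88.8988265991211), 75.65372467041016) [ 0.561  -0.142   0.0417]
ball [ 0.5328 -0.1426  0.128 ] 73 0.002130720551660197
t 8.95 q [ 0.5229  0.2467 -0.264   0.0017 -1.0472  0.1912] tcp [0.5222 0.116  0.1689] [-3.1293 -0.0039 -0.8558] F [-0.3662  0.2673  0.13  ]
slide cm [16.4643 18.5646  0.2218] rot deg [ -0.5987  -0.4619 -40.4403]
```

```bash
python3 g.py .4845 -.1270 .165 -0.222
```

```text
t 8.95 q [ 0.5229  0.2467 -0.264   0.0017 -1.0472  0.1912] tcp [0.5222 0.116  0.1689] [-3.1293 -0.0039 -0.8558] F [-0.3662  0.2673  0.13  ]
slide cm [15.8772 18.7832  0.2169] rot deg [ -0.6124  -0.4383 -36.315 ]
```

Emit:
{"api": "servo_tool", "payload": {
  "steps": [
    {"slide": [15.9, 18.8, 0], "rotation": [-0.6, -0.4, -36.3], "hand": -1},
    {"slide": [15.9, 18.8, 0], "rotation": [-0.6, -0.4, -36.3], "hand": -1},
    {"slide": [15.9, 18.8, 0], "rotation": [-0.6, -0.4, -36.3], "hand": -1},
    {"slide": [15.9, 18.8, 0], "rotation": [-0.6, -0.4, -36.3], "hand": -1},
    {"slide": [15.9, 18.8, 0], "rotation": [-0.6, -0.4, -36.3], "hand": -1}
  ]
}}

```text
time_s: 9.37
tcp_pos: [0.4886, -0.0762, 0.1621]
orientation: [3.134, 0.01, -0.277]
wrist_force: [0.5, -0.1, 0.5]
opening: 0.0258
```

```bash
python3 g.py .4845 -.1270 .165 -0.222
```

```text
t 9.3667 q [ 0.1759  0.1978 -0.3485  0.0026 -1.0363  1.1166] tcp [ 0.4886 -0.0762  0.1621] [ 3.1344  0.0096 -0.2769] F [ 0.5012 -0.1231  0.5174]
slide cm [ 0.9939  4.9987 -0.2612] rot deg [ 0.3978  0.5634 -3.1423]
```

Emit:
{"api": "servo_tool", "payload": {
  "steps": [
    {"slide": [1.0, 5.0, 0], "rotation": [0.4, 0.3, -3.1], "hand": -1},
    {"slide": [1.0, 5.0, 0], "rotation": [0.4, 0.3, -3.1], "hand": -1},
    {"slide": [1.0, 5.0, 2], "rotation": [0.4, 0.3, -3.1], "hand": -1},
    {"slide": [1.0, 5.0, 5], "rotation": [0.4, 0.3, -3.1], "hand": -1},
    {"slide": [1.0, 5.0, 5], "rotation": [0.4, 0.3, -3.1], "hand": -1}
  ]
}}

```text
time_s: 9.78
tcp_pos: [0.4801, -0.1258, 0.1078]
orientation: [3.141, 0.015, -0.232]
wrist_force: [-0.4, 0.1, -1.9]
opening: 0.0
```

```bash
python3 g.py .4845 -.1270 .072 -0.222; python3 - <<'E'
from h import *
for n in('side','top'):
    im,d=cams.snapshot(n)
    np.savez(n+'7.npz',im=im,d=d)
    crop(n,im,*( (280,130,120,110,6) if n=='side' else (250,150,140,100,5)),n+'7.png')
E
```

```text
t 9.7833 q [ 0.0692  0.2628 -0.4141 -0.0043 -0.9085  1.2727] tcp [ 0.4801 -0.1258  0.1078] [ 3.1405  0.015  -0.2316] F [-0.3913  0.0991 -1.8583]
slide cm [0.5118 0.0142 3.5735] rot deg [ 0.0576  0.857  -0.5488]
```

View pics/side7.png

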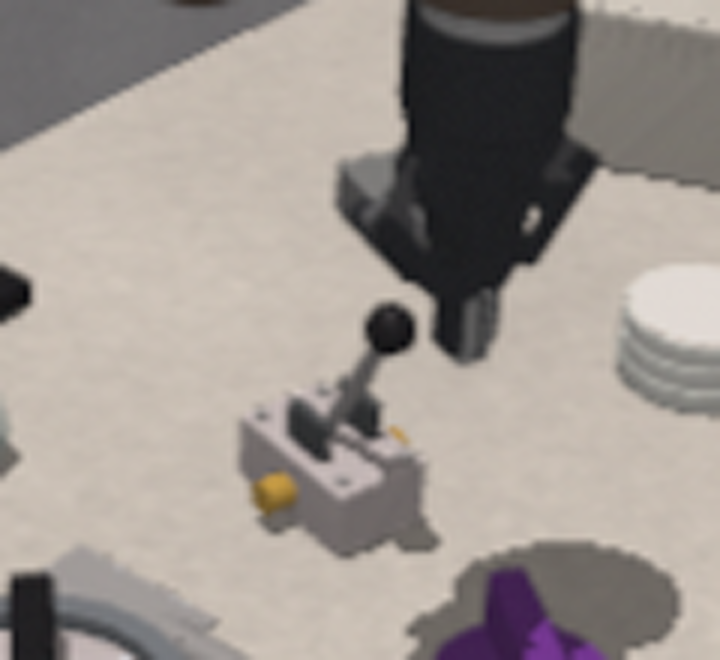

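View pics/top7.png

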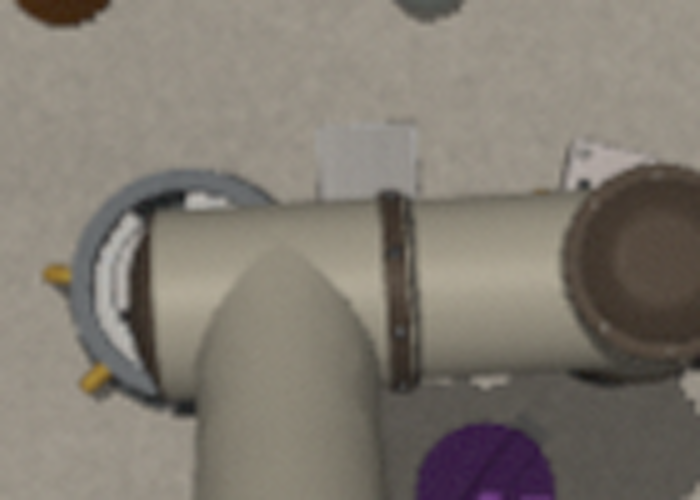

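The shut fingertips, at crop (470,350), stand behind the ball at (390,328) on its -x side, with clearance. I lower them, then push along tool x.

Emit:
{"api": "servo_tool", "payload": {
  "steps": [
    {"slide": [0.3, 0, 2], "rotation": [0, 0.8, -0.5], "hand": -1},
    {"slide": [0.5, 0, 3.6], "rotation": [0, 0.8, -0.5], "hand": -1},
    {"slide": [1.5, 0, 3.6], "rotation": [0, 0.8, -0.5], "hand": -1},
    {"slide": [2.5, 0, 3.6], "rotation": [0, 0.8, -0.5], "hand": -1}
  ]
}}

```text
time_s: 10.22
tcp_pos: [0.5105, -0.1313, 0.0782]
orientation: [3.141, -0.011, -0.217]
wrist_force: [0.9, -0.2, 0.4]
opening: -0.0001
```

```bash
python3 g.py .585 -.1497 .072 -0.222
```

```text
t 10.2167 q [ 0.0588  0.3338 -0.4022  0.005  -0.8238  1.2913] tcp [ 0.5105 -0.1313  0.0782] [ 3.141  -0.0115 -0.2173] F [ 0.9405 -0.2394  0.3593]
slide cm [7.6682 0.1918 0.7037] rot deg [ 0.0323 -0.6589  0.2667]
```

Emit:
{"api": "servo_tool", "payload": {
  "steps": [
    {"slide": [1.2, 0, 0.2], "rotation": [0, 0, 0.2], "hand": -1},
    {"slide": [2.4, 0.1, 0.2], "rotation": [0, 0, 0.2], "hand": -1},
    {"slide": [3.6, 0.1, 0.2], "rotation": [0, 0, 0.2], "hand": -1},
    {"slide": [4.8, 0.1, 0.2], "rotation": [0, 0, 0.2], "hand": -1},
    {"slide": [5.6, 0.1, 0.2], "rotation": [0, 0, 0.2], "hand": -1}
  ]
}}

```text
time_s: 10.63
tcp_pos: [0.5661, -0.145, 0.0776]
orientation: [3.141, -0.013, -0.222]
wrist_force: [-1.4, 0.1, 1.0]
opening: -0.0002
```

```bash
python3 g.py .585 -.1497 .072 -0.222
```

```text
t 10.6333 q [ 0.0284  0.4189 -0.2636  0.0047 -0.8757  1.3177] tcp [ 0.5661 -0.145   0.0776] [ 3.1412 -0.013  -0.2217] F [-1.4481  0.1442  1.0335]
slide cm [1.9412 0.0432 0.585 ] rot deg [ 0.0237 -0.7464  0.0194]
```

Emit:
{"api": "servo_tool", "payload": {
  "steps": [
    {"slide": [0.8, 0, 0.3], "rotation": [0, -0.7, 0], "hand": -1},
    {"slide": [1.4, 0, 0.5], "rotation": [0, -0.7, 0], "hand": -1},
    {"slide": [1.9, 0, 0.5], "rotation": [0, -0.7, 0], "hand": -1},
    {"slide": [1.9, 0, 0.5], "rotation": [0, -0.7, 0], "hand": -1}
  ]
}}

```text
time_s: 10.97
tcp_pos: [0.583, -0.1488, 0.0708]
orientation: [3.141, 0.001, -0.222]
wrist_force: [-0.4, 0.6, 0.1]
opening: 0.0002
```

```bash
python3 g.py .585 -.1497 .072 -0.222; python3 - <<'E'
from h import *
for n in('side',):
    im,d=cams.snapshot(n)
    np.savez(n+'8.npz',im=im,d=d)
    crop(n,im,280,130,120,110,6,n+'8.png')
E
```

```text
t 10.9667 q [ 0.0189  0.4592 -0.2126 -0.0002 -0.9002  1.3299] tcp [ 0.583  -0.1488  0.0708] [ 3.1414  0.0012 -0.2221] F [-0.3619  0.605   0.0552]
slide cm [ 0.2145  0.0475 -0.1184] rot deg [ 0.0091  0.0713 -0.008 ]
```

View pics/side8.png

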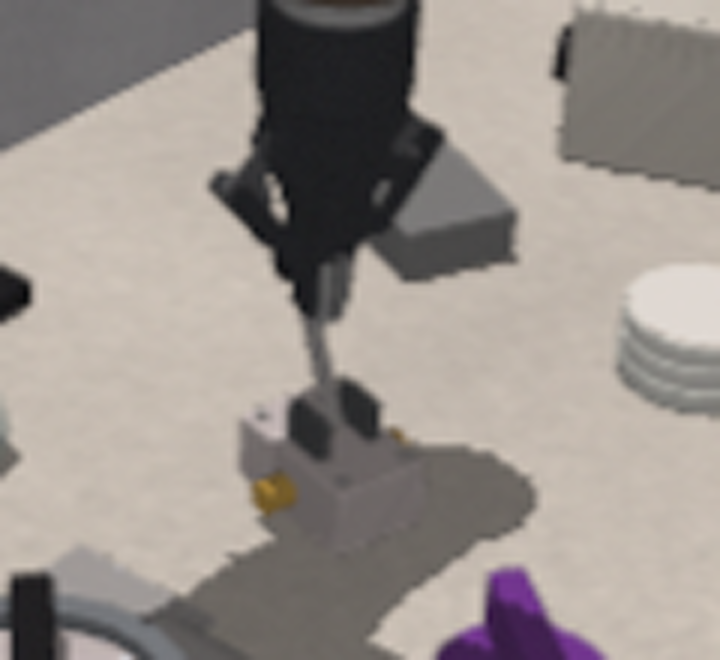

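The lever is past upright and leaning over, with the rod at crop (318,340). I push on until the force rises at the end stop.

Emit:
{"api": "servo_tool", "payload": {
  "steps": [
    {"slide": [0.3, 0, 0], "rotation": [0, 0, 0], "hand": -1},
    {"slide": [0.6, 0, 0], "rotation": [0, 0, 0], "hand": -1},
    {"slide": [0.6, 0, 0], "rotation": [0, 0, 0], "hand": -1}
  ]
}}

```text
time_s: 11.27
tcp_pos: [0.5868, -0.1498, 0.0704]
orientation: [3.141, 0.005, -0.222]
wrist_force: [-3.7, 1.6, 1.1]
opening: -0.0
```

Emit:
{"api": "servo_tool", "payload": {
  "steps": [
    {"slide": [0.3, 0, 0], "rotation": [0, 0, 0], "hand": -1},
    {"slide": [0.4, 0, 0], "rotation": [0, 0, 0], "hand": -1},
    {"slide": [0.4, 0, 0], "rotation": [0, 0, 0], "hand": -1}
  ]
}}

```text
time_s: 11.52
tcp_pos: [0.5869, -0.15, 0.0701]
orientation: [3.141, 0.013, -0.223]
wrist_force: [-9.4, 3.9, 5.4]
opening: -0.0002
```

The force rose to 10 N and the tool stopped moving, so the lever is at its end stop. Retreating.

Emit:
{"api": "servo_tool", "payload": {
  "steps": [
    {"slide": [-1.5, 0, 0], "rotation": [0, 0, 0], "hand": -1},
    {"slide": [-4, 0, 0], "rotation": [0, 0, 0], "hand": -1},
    {"slide": [-7, 0, -1], "rotation": [0, 0, 0], "hand": -1},
    {"slide": [-9, 0, -4], "rotation": [0, 0, 0], "hand": -1},
    {"slide": [-10, 0, -8], "rotation": [0, 0, 0], "hand": -1}
  ]
}}

```text
time_s: 11.93
tcp_pos: [0.4903, -0.1285, 0.1493]
orientation: [3.14, 0.008, -0.222]
wrist_force: [1.5, 0.8, -0.9]
opening: -0.0001
```

Emit:
{"api": "servo_tool", "payload": {
  "steps": [
    {"slide": [0, 4, -3], "rotation": [0, 0, 0], "hand": -1},
    {"slide": [0, 8, -6], "rotation": [0, 0, 0], "hand": -1},
    {"slide": [0, 12, -8], "rotation": [0, 0, 0], "hand": -1},
    {"slide": [0, 16, -8], "rotation": [0, 0, 0], "hand": -1},
    {"slide": [0, 20, -8], "rotation": [0, 0, 0], "hand": -1}
  ]
}}

```text
time_s: 12.35
tcp_pos: [0.4552, -0.3124, 0.2341]
orientation: [3.139, -0.007, -0.22]
wrist_force: [1.3, 0.1, 0.3]
opening: -0.0004
```

Emit:
{"api": "servo_tool", "payload": {
  "steps": [
    {"slide": [0, 4, 0], "rotation": [0, 0, 0], "hand": -1},
    {"slide": [0, 8, 0], "rotation": [0, 0, 0], "hand": -1},
    {"slide": [0, 12, 0], "rotation": [0, 0, 0], "hand": -1},
    {"slide": [0, 14, 0], "rotation": [0, 0, 0], "hand": -1},
    {"slide": [0, 14, 0], "rotation": [0, 0, 0], "hand": -1}
  ]
}}

```text
time_s: 12.77
tcp_pos: [0.422, -0.451, 0.23]
orientation: [3.139, 0.0, -0.227]
wrist_force: [0.8, 0.7, -0.5]
opening: -0.0001
```

```bash
python3 - <<'E'
from h import *
from scipy.optimize import least_squares
print(status.get_obs()['tcp_pos'])
for n in('side','top'):
    im,d=cams.snapshot(n)
    np.savez(n+'9.npz',im=im,d=d)
    crop(n,im,*( (230,150,150,130,5) if n=='side' else (230,120,170,120,4)),n+'9.png')
    P=cloud(n,d)
    b=(P[...,2]>.105)&(P[...,2]<.16)&(np.abs(P[...,0]-.58)<.09)&(np.abs(P[...,1]+.145)<.05)
    B=P[b]
    if len(B)>10:
        r=least_squares(lambda c:np.linalg.norm(B-c,axis=1)-.013,[.61,-.155,.125],loss='soft_l1',f_scale=.002)
        rel=r.x-[.5684,-.146,.05];s=rel[0]*np.cos(.222)-rel[1]*np.sin(.222)
        print(n,"ball",r.x,len(B),"lever",np.arctan2(s,rel[2])+.5)
    m=(P[...,2]>.09)&(P[...,2]<.12)&(np.hypot(P[...,0]-.5185,P[...,1]-.1145)<.06)
    mt=m&(P[...,2]>.094);q=P[mt][:,:2]
    w,v=np.linalg.eigh(np.cov(q.T));print(n,"bar",P[m].mean(0),np.median(P[mt][:,2]),np.arctan2(v[1,1],v[0,1])-np.pi,w**.5*12**.5)
E
```

```text
[ 0.422 -0.451  0.23 ]
side ball [ 0.6075 -0.1586  0.1255] 75 lever 0.9963875873410678
side bar [0.5152 0.1157 0.1002] 0.10082835177755886 -0.7789642004669703 [0.0199 0.0874]
top ball [ 0.6071 -0.1556  0.1238] 66 lever 0.995756094881487
top bar [0.5186 0.1155 0.098 ] 0.09817878690321458 -0.7869610253116521 [0.0203 0.0835]
```

View pics/side9.png

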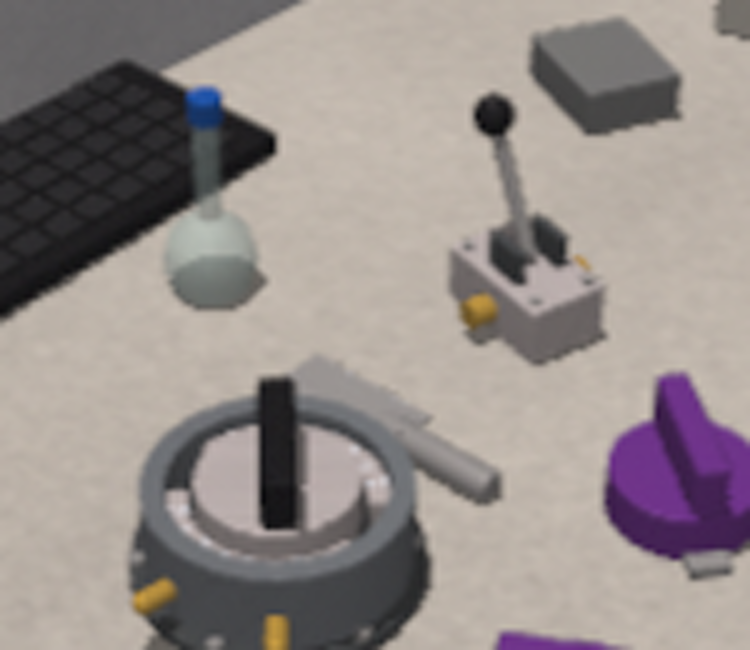

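View pics/top9.png

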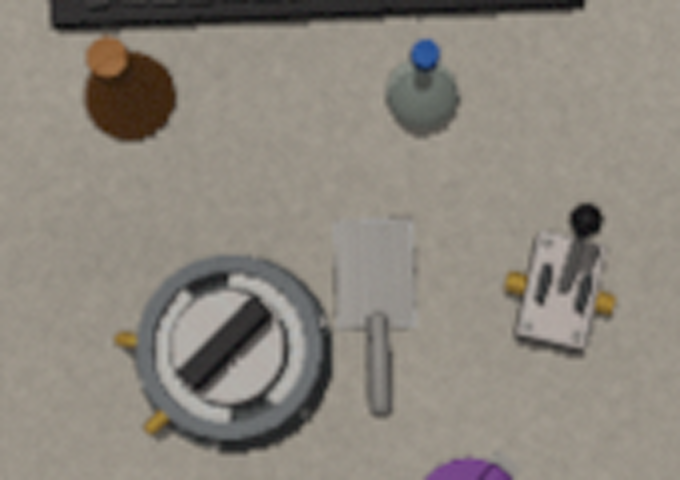

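The top view shows the lid seated with both notches empty and its lugs hidden under the flange, at (210,280) and (250,410). The lever ball is on the far side at (586,218), giving a lever angle of about 0.996. The bystanders look as before, so I hand in.

```bash
python3 - <<'E'
from bench import r
print(r.finish_job())
E
```

```text
the job is handed in; nothing more can be done
None
```

The lid is locked in the chamber and the valve lever is over at its other side. I handed the job in at about 13 s with the arm clear of everything.

- **Lid:** I gripped the bar, turned the lid about 44.5° anticlockwise to the notches and let it drop in. I then pressed it down and turned it clockwise until the wrist torque reached about 3 N·m against the stop. After letting go, it had come down about 14.5 mm in both cameras, so its underside is about 35 mm above the bench. Its yaw is about -0.78, some 1.12 rad from the notches against a nominal stop of about 1.14. The top view shows the lugs under the flange and the notches empty.
- **Lever:** I pushed the ball with shut fingers until it stopped at about 10 N, then backed off. Both cameras put the lever at about 0.996 rad.
- **Other things:** the ones visible near the work (flask, volumetric flask, spatula) look unmoved. I did not measure the bystanders one by one.

**Disagreement found:** the cameras showed the gripper about 40 mm higher than the reported TCP height. My first grasp therefore closed on air above the bar, touching nothing. I allowed for the 40 mm in all later moves, and they went as expected.

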